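# Turn the dressing jar over and stand it on its coaster

### The arm

A 6-joint arm with a two-finger parallel gripper is mounted at the origin on the work surface. World frame = base frame: x ahead of the robot, y to its left, z up, the work surface at z = 0. Lengths are in m, angles in degrees, forces in N, time in s.
With the tool pointing down it reaches from about 0.25 to 0.725 m from the base axis. Payload 9.7 kg.
Tool frame: the origin (TCP) lies between the finger pads; the fingertips stand 19 mm ahead of it and the grasp point (between the pads) is the TCP; z points along the fingers, y is the line along which they close (so a half turn about z gives the same grasp; the last joint's range is limited). The gripper opens to 85 mm and grips with 20 to 120 N. Pads are 22 mm wide; open, the fingers measure 114 mm over their backs; the gripper's body (76 mm by 85 mm) begins 54 mm behind the grasp point. The pads swing forward as they close: fully open they stand 13 mm farther back than shut.
Start: joints at [-69.099, 4.979, 10.078, 95.1, 0, 90], TCP at [0.196, -0.514, 0.25] pointing down, gripper open.
Joint ranges: [-179.16, 179.16], [-48.56, 103.87], [-65.8, 70.77], [-126.05, 130.52], [-82.76, 87.17], [-180, 180]. Speed limits (degrees/s): [127.2, 127.2, 147.25, 180, 180, 180].

### API

Orientations are given as [roll, pitch, yaw] about the fixed x, y, z axes, in that order (R = Rz(yaw) Ry(pitch) Rx(roll)).
In Python, from workcell import bot gives the robot as it stands. The module is installed in compiled form; this text tells all that it offers.
- The arm moves only by the shell command python3 -m crank 'ROWS' [OPENING] [FORCE]. ROWS is JSON, a list that holds one entry, the list of rows, each a list of 6 numbers: the shift along the world's x, y, z as a fraction of full scale, then the turn, a rotation vector about the world's x, y, z as a fraction of full scale. In form: [[[x, y, z, wx, wy, wz], ...]]. A call has 1 to 20 rows; each row shifts and turns the commanded pose from where the row before left it; what a row does not reach is not made up. Full scale, the value 1, is 20 mm for a shift and 0.12 rad for a turn. A row lasts 1/12 s, in which the tool goes at most 41.7 mm and 7.16 degrees, less where a joint would pass 70% of its speed; a pose out of reach is approached as far as the arm can. A call with a number of a shift or a turn outside -1 to 1 is refused whole. A call with a gripper value outside its range is refused whole. OPENING is the opening, from 0 (shut) to 1 (fully open), set as the call begins (- or left out, the last holds). The fingers move at their own pace and stop on an object; FORCE is the grip in N (left out, the last holds). Time passes only in rows, so rows that do not move let the fingers close. It gives the time, the measured TCP pose, the force, the opening and the grip force at its end, in the units of the state.
- bot.get_obs(): the state, without advancing time (a new reading comes with each control period).
- bot.camera(name): name is "side" or "top" or "wrist"; returns the picture (480x640x3 uint8, red, green, blue); there is no depth.
- bot.camera_model(name): a dict with "vertical_fov" (degrees; the focal length in pixels is half the picture's height over the tangent of half this angle, whatever the lens; pixels are square), "cx", "cy" (the principal point, pixels), "R" (3x3) and "t" (3): a world point X has camera coordinates R X + t. Camera axes: x right, y down, z forward; pixel columns grow to the right and rows downward; lengths in m; the calibration is good to about 2 mm. The wrist camera is an equidistant fisheye: a pixel r from the principal point sees the ray r / f radians off the axis. A picture is of the moment at which its call begins: read the wrist's pose just before it. camera_model takes no time and is no camera call; for the wrist camera it gives the pose at the moment of the call.
- bot.job_done(): hands the job in; it is judged then, once.
The state is a dict: "time": time; "q": joint angles; "qd": joint speeds; "joint_efforts": joint torques, N m; "ee_pos": TCP position; "tcp_rot": TCP orientation; "wrist_force": force on the tool from outside, world axes, zero at the start; "torque": the same for the moment, N m; "opening": finger opening in m; "grasp_force": force on a finger pad.
Only numpy, scipy, OpenCV 4.12 (cv2) and the standard library are available. Lean on these libraries where they do the work, as an engineer would, in place of code of your own. Each camera call takes 0.05 s, during which the arm holds its last target. There are 200 camera calls.

### The job

The dressing in the closed amber jar on the slate has settled: turn the jar fully upside down in a controlled way (laying it on its side to change grip is fine), keep it upside down and still for two seconds, then turn it back upright and leave it standing fully on the round cork coaster. Never let it drop, topple or spin, and leave the rest of the table where it is.

Things in the scene. Friction and masses are not known exactly. Their poses are not given: they have to be found in the camera images.
- jar: closed square jar, amber glass: body 50 x 50 mm, 64 mm high, and a fixed round white cap on top, radius 18, 16 mm high (80 mm in all). 0.17 to 0.35 kg, centre of mass about 37 mm up. Origin: centre of the underside; z runs from underside to cap, x and y are normal to the flat sides. Starts upright on the slate; lies stably on a flat side, its axis then 25 mm above the support
- slate: dark grey rectangular slate slab, fixed, 280 mm along its x, 180 mm along its y, 8 mm thick, top clear but for the jar and the ramekin. Origin: centre of its underside, on the table
- coaster: round cork coaster, fixed, radius 65 mm, 8 mm thick, flat. Origin: centre of its underside, on the table
- ramekin: small low white ceramic bowl, rim radius 30 mm, 28 mm high, standing on the slate beyond the jar. Not to be disturbed. Origin: centre of its underside
- spoon: spoon lying on the table between slate and coaster, 150 mm long. Not to be disturbed. Origin: centre of its underside
- salami: stub of salami lying away from the robot between slate and coaster, 110 mm long, radius 25 mm. Not to be disturbed. Origin: centre of its underside
- cheese_round: pale round cheese, radius 50 mm, 30 mm high, to the left. Not to be disturbed. Origin: centre of its underside
- bread: crusty piece of bread, 90 x 100 x 40 mm, to the left, nearer the robot. Not to be disturbed. Origin: centre of its underside
- cheese_wedge: yellow block of cheese with dark rind, 52 x 89 x 64 mm, to the right. Not to be disturbed. Origin: centre of its underside
- salt: round blue salt pot, radius 30 mm, 48 mm high, to the right, nearer the robot. Not to be disturbed. Origin: centre of its underside
Things that resemble listed ones, but are neither listed nor needed, are in the scene too. Leave any purple, red or turquoise look-alike of the jar alone.

How it is judged (in metres and radians):
On the way:
1. the jar is upside down (its cap within 14 degrees of straight down), slower than 0.1 m/s and 0.5 rad/s, for 1.5 s (angle between jar's own z axis and vertical above 2.9 rad and linear speed of jar below 0.1 m/s and angular speed of jar below 0.5 rad/s), for 1.5 s.
At the end, for the whole second after the job is handed in: the jar stands upright (within 6 degrees) at rest on the coaster, its centre within 27 mm of the coaster's centre, so that it is wholly on the cork (angle between jar's own z axis and vertical below 0.1 rad and horizontal distance between jar and coaster below 0.027 m and z of jar in the frame of coaster between 0.004 and 0.012 m and linear speed of jar below 0.02 m/s and angular speed of jar below 0.2 rad/s); the robot touches nothing.
It fails at once if the jar topples or spins: it turns faster than 6 rad/s (angular speed of jar above 6 rad/s).
It fails at once if the jar is dropped or thrown: it moves faster than 0.8 m/s (linear speed of jar above 0.8 m/s).
It fails at once if a bystander is moved by more than 20 mm (distance of any of ramekin, spoon, salami, cheese_round, bread, cheese_wedge, salt from where it was at the start of the episode above 0.02 m).
It also fails if it takes over 72 s, if anything falls off the work surface, if the arm or the gripper's body presses on something with over 40 N, if the wrist force passes 120 N, or if a joint passes its speed limit or range.

## Working session

There is one attempt and no reset: what is moved stays moved. The work goes in short steps, Python scripts to look and compute and a shell command to move; the robot and the scene stay as the last step left them, time stands still between calls to the robot, and variables do not carry over. Pictures are saved under pics/ and viewed, at most 10 in all, crops included, and the job is handed in when it is done.

```bash
mkdir -p pics; python3 - <<'E'
from workcell import bot
import cv2,numpy as np
o=bot.get_obs();print(o['time'],o['ee_pos'],o['tcp_rot'],o['opening'])
for n in('top','side'):
    m=bot.camera_model(n);im=bot.camera(n);np.save(f'pics/{n}0.npy',im);cv2.imwrite(f'pics/{n}0.png',im[:,:,::-1]);print(n,m)
E
```

```text
0.0 [ 0.19615401 -0.51362765  0.24956507] [-1.79923503e+02 -1.88810201e-03  2.08995781e+01] 0.08527762847204902
top {'vertical_fov': 56.197863509562076, 'cx': 315.8251302540573, 'cy': 241.63335116066287, 'R': array([[ 0.02483418, -0.99959018, -0.01423869],
       [-0.98746598, -0.02230729, -0.15624762],
       [ 0.15586596,  0.01794051, -0.98761528]]), 't': array([-0.01007813,  0.47575788,  0.89493665])}
side {'vertical_fov': 47.02458404915518, 'cx': 313.68528218565615, 'cy': 240.55578993259365, 'R': array([[-0.96584943, -0.25910122, -0.00119856],
       [-0.19816348,  0.74165676, -0.64084046],
       [ 0.16693147, -0.61871788, -0.76767316]]), 't': array([0.46964071, 0.13934496, 1.39097138])}
```

View pics/top0.png

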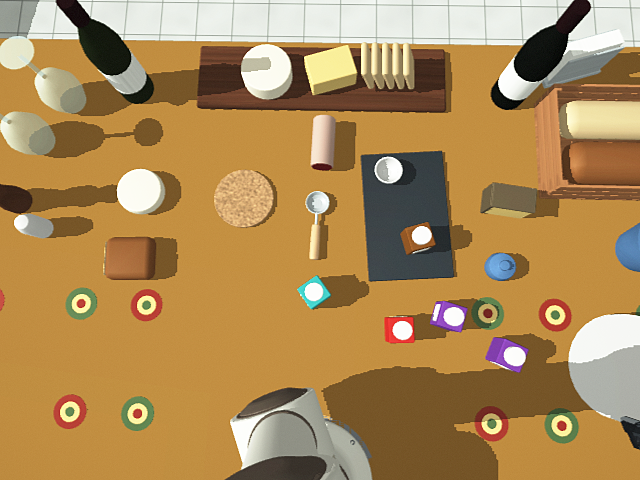

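View pics/side0.png

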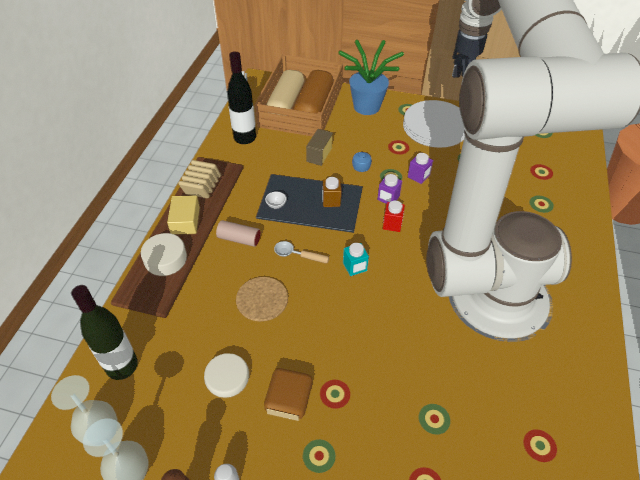

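The top view shows the amber jar's cap near (421,236) and the coaster near (244,198). Purple jars are near (449,316) and (507,354), and the red jar is near (401,329). The side view has the amber jar at (331,192). Next I'll measure these.

```bash
cat > h.py <<'E'
import cv2,numpy as np
from workcell import bot
def cast(n,u,v,z):
    m=bot.camera_model(n);f=240/np.tan(np.radians(m['vertical_fov']/2))
    R,t=m['R'],m['t'];c=-R.T@t;d=R.T@np.array([(u-m['cx'])/f,(v-m['cy'])/f,1]);return c+d*(z-c[2])/d[2]
def blobs(mask,roi,amin=30):
    x0,y0,x1,y1=roi;k=np.zeros(mask.shape,np.uint8);k[y0:y1,x0:x1]=mask[y0:y1,x0:x1]
    cs,_=cv2.findContours(k,cv2.RETR_EXTERNAL,cv2.CHAIN_APPROX_NONE)
    return [c for c in sorted(cs,key=cv2.contourArea,reverse=True) if cv2.contourArea(c)>amin]
E
python3 - <<'E'
from h import *
for n,roi,caps in(('top',(395,215,445,260),None),('side',(315,170,350,212),None)):
    im=np.load(f'pics/{n}0.npy');hsv=cv2.cvtColor(im,cv2.COLOR_RGB2HSV)
    white=((hsv[...,1]<60)&(hsv[...,2]>170)).astype(np.uint8)
    b=blobs(white,roi)[0];(u,v),r=cv2.minEnclosingCircle(b);e=cv2.fitEllipse(b);print(n,'cap',e,cast(n,*e[0],.088))
    if n=='top':
        for nm,ro in(('red',(385,315,417,345)),('pur1',(440,303,470,332)),('pur2',(500,340,532,372)),('teal',(300,277,330,307)),('ramekin',(370,150,410,190))):
            bb=blobs(white,ro)[0];e=cv2.fitEllipse(bb);print(nm,cast(n,*e[0],.080 if nm!='ramekin' else .036).round(3))
    am=((hsv[...,1]>120)&(hsv[...,0]<25)&(hsv[...,2]>50)).astype(np.uint8)|white
    b=blobs(am,roi)[0];ap=cv2.approxPolyDP(cv2.convexHull(b),2,True)[:,0]
    print('hull',[(tuple(p),cast(n,*map(float,p),.072)[:2].round(3),cast(n,*map(float,p),.008)[:2].round(3)) for p in ap.tolist()])
    dark=((hsv[...,2]<75)&(hsv[...,1]<120)).astype(np.uint8)
    x0,y0,x1,y1=roi;cv2.imwrite(f'pics/c_{n}.png',cv2.resize(im[y0-5:y1+5,x0-5:x1+5,::-1],None,fx=8,fy=8,interpolation=2))
im=np.load('pics/top0.npy')
hsv=cv2.cvtColor(im,cv2.COLOR_RGB2HSV)
lab=cv2.cvtColor(im,cv2.COLOR_RGB2LAB)
print(hsv[198,244],hsv[198,290],lab[198,244],lab[198,290])
m=((hsv[...,1]<165)&(hsv[...,2]>90)).astype(np.uint8)
m=cv2.morphologyEx(m,cv2.MORPH_CLOSE,np.ones((5,5),np.uint8))
b=blobs(m,(205,160,285,240))[0];e=cv2.fitEllipse(b);c=cast('top',*e[0],.008);print('coaster',e,c,'rad',[np.linalg.norm(cast('top',e[0][0]+s*e[1][0]/2,e[0][1],.008)-c) for s in(1,-1)])
E
```

```text
top cap ((421.28375244140625, 234.9412841796875), (17.602035522460938, 18.961538314819336), 77.95109558105469) [ 0.48579038 -0.205823    0.088     ]
red [ 0.302 -0.169  0.08 ]
pur1 [ 0.331 -0.267  0.08 ]
pur2 [ 0.259 -0.38   0.08 ]
teal [0.371 0.003 0.08 ]
ramekin [ 0.635 -0.148  0.036]
hull [((428, 222), array([ 0.515, -0.223]), array([ 0.529, -0.238])), ((435, 244), array([ 0.471, -0.236]), array([ 0.481, -0.252])), ((407, 254), array([ 0.45 , -0.181]), array([ 0.458, -0.193])), ((401, 232), array([ 0.494, -0.169]), array([ 0.505, -0.18 ])), ((406, 227), array([ 0.504, -0.179]), array([ 0.517, -0.191]))]
side cap ((331.45843505859375, 182.5559539794922), (11.856776237487793, 12.049110412597656), 59.43661117553711) [ 0.48827887 -0.19791075  0.088     ]
hull [((349, 170), array([ 0.456, -0.277]), array([ 0.468, -0.345])), ((349, 184), array([ 0.443, -0.221]), array([ 0.454, -0.286])), ((339, 206), array([ 0.45 , -0.131]), array([ 0.462, -0.191])), ((324, 206), array([ 0.49 , -0.121]), array([ 0.504, -0.18 ])), ((315, 179), array([ 0.54 , -0.216]), array([ 0.557, -0.281])), ((315, 170), array([ 0.55 , -0.252]), array([ 0.568, -0.318]))]
[ 16 117 215] [ 18 169 196] [184 138 162] [163 139 176]
coaster ((243.74708557128906, 198.3532257080078), (57.67700958251953, 60.14754104614258), 84.4951400756836) [0.57236464 0.16109445 0.008     ] rad [np.float64(0.06291377639653281), np.float64(0.06303235252386695)]
```

View pics/c_top.png

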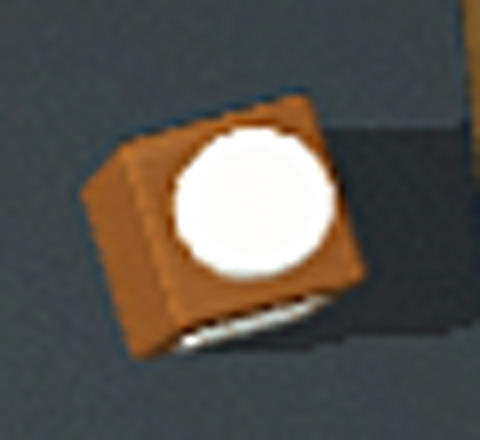

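Jar centre is about (0.487,-0.206) with its side axis at about 15.5°, and the coaster is at (0.572,0.161). The cap position from both views and the coaster radius agree with the given sizes. I'll approach at 45° tilt along azimuth 15.5°, so a wrist roll plus pitch can invert the jar.

```bash
python3 -m crank '[[[0.5,0.7,0,0,0,-0.4],[0.5,0.7,0,0,0,-0.4],[0.52,0.72,0,0.1,-0.35,0],[0.52,0.72,0,0.1,-0.35,0],[0.52,0.72,0,0.1,-0.35,0],[0.52,0.72,0,0.1,-0.35,0],[0.52,0.72,0,0.1,-0.35,0],[0.52,0.72,0,0.1,-0.35,0],[0.52,0.72,0,0.1,-0.35,0],[0.52,0.72,0,0.1,-0.35,0],[0.52,0.72,0,0.1,-0.35,0],[0.52,0.72,0,0.1,-0.35,0],[0.52,0.72,0,0.1,-0.35,0],[0.52,0.72,0,0.1,-0.35,0],[0.52,0.72,0,0.1,-0.35,0],[0.52,0.72,0,0.1,-0.35,0],[0.52,0.72,0,0.1,-0.35,0],[0.52,0.72,0,0.1,-0.35,0],[0.52,0.72,0,0.1,-0.35,0],[0.52,0.72,0,0.1,-0.35,0]]]' 1
cat > st.py <<'E'
from workcell import bot
import numpy as np
from scipy.spatial.transform import Rotation as Ro
o=bot.get_obs();R=Ro.from_euler('xyz',o['tcp_rot'],degrees=True).as_matrix()
print('t',round(o['time'],2),'q',np.round(o['q'],1),'p',np.round(o['ee_pos'],4),'open',round(o['opening'],4),'grip',round(o['grasp_force'],1),'F',np.round(o['wrist_force'],1))
print('tool y',R[:,1].round(3),'z',R[:,2].round(3))
E
python3 st.py
```

```text
time: 1.77
ee_pos: [0.4037, -0.2258, 0.25]
tcp_rot: [-179.4, -45.2, 15.1]
wrist_force: [-0.1, 0.2, 0.2]
opening: 0.0851
grasp_force: 0.0
t 1.77 q [-51.3 -30.6 -29.   70.4  40.9 121.3] p [ 0.4037 -0.2258  0.25  ] open 0.0851 grip 0.0 F [-0.1  0.2  0.2]
tool y [ 0.268 -0.963 -0.007] z [ 0.682  0.195 -0.705]
```

```bash
python3 -m crank '[[[0.01,-0.025,-0.83,0,0,0],[0.01,-0.025,-0.83,0,0,0],[0.01,-0.025,-0.83,0,0,0],[0.01,-0.025,-0.83,0,0,0],[0.01,-0.025,-0.83,0,0,0],[0.01,-0.025,-0.83,0,0,0],[0.01,-0.025,-0.83,0,0,0],[0.4,0.115,-0.42,0,0,0],[0.4,0.115,-0.42,0,0,0],[0.4,0.115,-0.42,0,0,0],[0.4,0.115,-0.42,0,0,0],[0,0,0,0,0,0],[0,0,0,0,0,0]]]'
python3 st.py; python3 - <<'E'
from h import *
im=bot.camera('wrist');cv2.imwrite('pics/w1.png',im[:,:,::-1])
im=bot.camera('side');cv2.imwrite('pics/s1.png',cv2.resize(im[120:280,240:500,::-1],None,fx=3,fy=3))
cv2.imwrite('pics/ws.png',np.vstack([cv2.resize(cv2.imread('pics/w1.png'),(400,300)),cv2.resize(cv2.imread('pics/s1.png'),(400,246))]))
E
```

```text
time: 2.85
ee_pos: [0.4365, -0.2203, 0.0999]
tcp_rot: [-179.4, -45.0, 15.2]
wrist_force: [0.6, -0.4, 0.4]
opening: 0.0851
grasp_force: 0.0
t 2.85 q [-46.8 -27.5 -44.1  48.9  39.  126.6] p [ 0.4365 -0.2203  0.0999] open 0.0851 grip 0.0 F [ 0.6 -0.4  0.4]
tool y [ 0.269 -0.963 -0.008] z [ 0.68   0.196 -0.707]
```

View pics/ws.png

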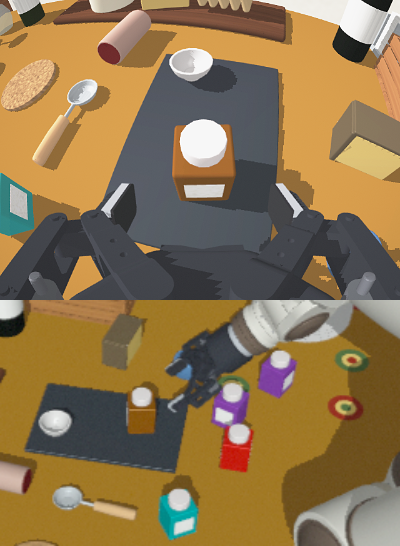

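The wrist view shows the jar centred between the open pads (around (204,160) in the upper half) and square to them. I'll advance and close.

```bash
python3 -m crank '[[[0.42,0.12,-0.43,0,0,0],[0.42,0.12,-0.43,0,0,0],[0.42,0.12,-0.43,0,0,0],[0.42,0.12,-0.43,0,0,0],[0.42,0.12,-0.43,0,0,0],[0.42,0.12,-0.43,0,0,0],[0,0,0,0,0,0],[0,0,0,0,0,0]]]'
python3 -m crank '[[[0,0,0,0,0,0],[0,0,0,0,0,0],[0,0,0,0,0,0],[0,0,0,0,0,0],[0,0,0,0,0,0],[0,0,0,0,0,0],[0,0,0,0,0,0],[0,0,0,0,0,0],[0,0,0,0,0,0],[0,0,0,0,0,0]]]' 0 60
python3 st.py
```

```text
time: 3.62
ee_pos: [0.4869, -0.2065, 0.049]
tcp_rot: [-179.4, -45.0, 15.2]
wrist_force: [-0.7, -0.7, 0.2]
opening: 0.0855
grasp_force: 0.0
time: 4.45
ee_pos: [0.4874, -0.2071, 0.0499]
tcp_rot: [-179.6, -45.1, 15.2]
wrist_force: [-5.2, -2.2, 6.2]
opening: 0.0495
grasp_force: 63.0
t 4.45 q [-40.2 -21.7 -46.7  35.7  36.  134.1] p [ 0.4874 -0.2071  0.0499] open 0.0495 grip 63.0 F [-5.2 -2.2  6.2]
tool y [ 0.268 -0.963 -0.006] z [ 0.681  0.193 -0.706]
```

```bash
python3 -m crank '[[[0,0,0.2,0,0,0],[0,0,0.5,0,0,0],[0,0,0.8,0,0,0],[0,0,1,0,0,0],[0,0,1,0,0,0],[0,0,1,0,0,0],[0,0,1,0,0,0],[0,0,1,0,0,0],[0,0.3,1,0,0,0],[0,0.6,1,0,0,0],[0,0.9,1,0,0,0],[0,0.9,1,0,0,0],[0,0.9,1,0,0,0],[0,0.9,0.8,0,0,0],[0,0.9,0.5,0,0,0],[0,0.9,0,0,0,0],[0,0.9,0,0,0,0],[0,0.9,0,0,0,0],[0,0.6,0,0,0,0],[0,0.3,0,0,0,0]]]' - 90
python3 st.py
```

```text
time: 6.12
ee_pos: [0.4865, -0.0249, 0.3051]
tcp_rot: [-179.4, -45.0, 15.3]
wrist_force: [-0.1, -0.3, -3.2]
opening: 0.0493
grasp_force: 93.3
t 6.12 q [-14.1 -42.3 -31.6  59.8  20.9 158.2] p [ 0.4865 -0.0249  0.3051] open 0.0493 grip 93.3 F [-0.1 -0.3 -3.2]
tool y [ 0.27  -0.963 -0.007] z [ 0.68   0.196 -0.707]
```

```bash
python3 -m crank '[[[0.3,0,0,0.08,-0.26,0],[0.4,0,0,0.15,-0.53,0],[0.4,0,0,0.15,-0.53,0],[0.4,0,0,0.15,-0.53,0],[0.4,0,0,0.15,-0.53,0],[0.4,0,0,0.15,-0.53,0],[0.4,0,0,0.15,-0.53,0],[0.4,0,0,0.15,-0.53,0],[0.4,0,0,0.15,-0.53,0],[0.4,0,0,0.15,-0.53,0],[0.4,0,0,0.15,-0.53,0],[0.4,0,0,0.15,-0.53,0],[0.2,0,0,0.08,-0.24,0],[0,0,0,0,0,0]]]'
python3 st.py
```

```text
time: 7.28
ee_pos: [0.6031, -0.0339, 0.3028]
tcp_rot: [-151.6, -89.2, -11.9]
wrist_force: [-0.6, 0.3, -5.1]
opening: 0.049
grasp_force: 93.7
t 7.28 q [-17.5 -39.9 -63.4 -22.7  34.  179.9] p [ 0.6031 -0.0339  0.3028] open 0.049 grip 93.7 F [-0.6  0.3 -5.1]
tool y [ 0.284 -0.959 -0.007] z [ 0.959  0.284 -0.012]
```

```bash
python3 -m crank '[[[0.2,0,0,-0.4,-0.12,0],[0.2,0,0,-0.7,-0.21,0],[0.2,0,0,-0.86,-0.25,0],[0.2,0,0,-0.86,-0.25,0],[0.2,0,0,-0.86,-0.25,0],[0.2,0,0,-0.86,-0.25,0],[0.2,0,0,-0.86,-0.25,0],[0.2,0,0,-0.86,-0.25,0],[0.2,0,0,-0.86,-0.25,0],[0.2,0,0,-0.86,-0.25,0],[0.2,0,0,-0.86,-0.25,0],[0.2,0,0,-0.86,-0.25,0],[0.2,0,0,-0.86,-0.25,0],[0.2,0,0,-0.86,-0.25,0],[0.2,0,0,-0.86,-0.25,0],[0.2,0,0,-0.86,-0.25,0],[0.2,0,0,-0.86,-0.25,0],[0.2,0,0,-0.86,-0.25,0],[0.2,0,0,-0.86,-0.25,0],[0.2,0,0,-0.86,-0.25,0]]]'
python3 st.py
```

```text
time: 8.95
ee_pos: [0.6834, -0.034, 0.3072]
tcp_rot: [90.2, 28.7, 105.8]
wrist_force: [-0.1, 0.4, -2.9]
opening: 0.0492
grasp_force: 93.3
t 8.95 q [-13.9 -23.4 -54.5 -30.9  29.6  61.2] p [ 0.6834 -0.034   0.3072] open 0.0492 grip 93.3 F [-0.1  0.4 -2.9]
tool y [-0.128  0.464  0.877] z [ 0.963  0.27  -0.003]
```

```bash
python3 -m crank '[[[0,0,0,-0.86,-0.24,0],[0,0,0,-0.86,-0.24,0],[0,0,0,-0.86,-0.24,0],[0,0,0,-0.86,-0.24,0],[0,0,0,-0.86,-0.24,0],[0,0,0,-0.86,-0.24,0],[0,0,0,-0.86,-0.24,0],[0,0,0,-0.86,-0.24,0],[0,0,0,-0.86,-0.24,0],[0,0,0,-0.86,-0.24,0],[0,0,0,0.08,-0.3,0],[0,0,0,0.14,-0.48,0],[0,0,0,0.14,-0.48,0],[0,0,0,0.14,-0.48,0],[0,0,0,0.14,-0.48,0],[0,0,0,0.14,-0.48,0],[0,0,0,0.14,-0.48,0],[0,0,0,0.14,-0.48,0]]]'
python3 st.py
```

```text
time: 10.45
ee_pos: [0.6838, -0.0342, 0.307]
tcp_rot: [0.9, 63.8, 16.5]
wrist_force: [0.7, 0.2, -2.6]
opening: 0.0495
grasp_force: 93.8
t 10.45 q [-12.2  11.2 -53.2 -93.5  24.6  13.5] p [ 0.6838 -0.0342  0.307 ] open 0.0495 grip 93.8 F [ 0.7  0.2 -2.6]
tool y [-0.27   0.963  0.007] z [0.865 0.24  0.441]
```

```bash
python3 -m crank '[[[0,0,0.4,0.05,-0.15,0],[0,0,0.7,0.09,-0.3,0],[0,0,0.7,0.09,-0.33,0],[0,0,0.7,0.09,-0.33,0],[0,0,0.7,0.09,-0.33,0],[0,0,0.7,0.09,-0.33,0],[0,0,0.7,0.09,-0.33,0],[0,0,0.7,0.09,-0.33,0],[0,0,0.3,0.08,-0.25,0],[0,0,0,0,0,0]]]'
python3 st.py; python3 - <<'E'
from h import *
im=bot.camera('side');cv2.imwrite('pics/s2.png',im[:400,:,::-1])
E
```

```text
time: 11.28
ee_pos: [0.6839, -0.0337, 0.4222]
tcp_rot: [0.4, 44.6, 16.1]
wrist_force: [0.4, 0.1, -3.0]
opening: 0.0494
grasp_force: 93.9
t 11.28 q [  -9.4   17.9  -42.8 -108.9   17.2   18.8] p [ 0.6839 -0.0337  0.4222] open 0.0494 grip 93.9 F [ 0.4  0.1 -3. ]
tool y [-0.273  0.962  0.005] z [0.677 0.188 0.712]
```

View pics/s2.png

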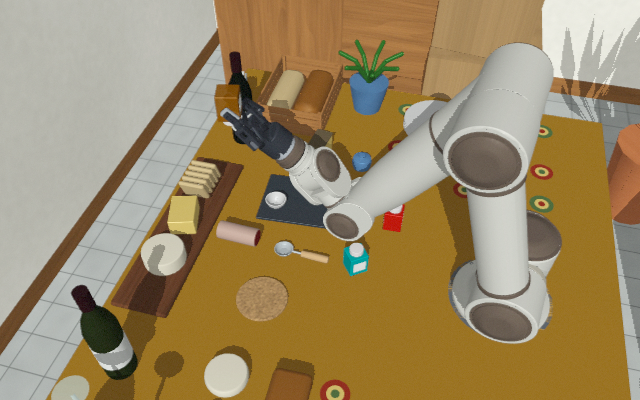

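The jar sits at (228,98) with its amber underside on top and no cap visible, so it is inverted. I'll hold it there and check its tilt with a zoomed crop.

```bash
python3 -m crank '[[[0,0,0,0,0,0],[0,0,0,0,0,0],[0,0,0,0,0,0],[0,0,0,0,0,0],[0,0,0,0,0,0],[0,0,0,0,0,0],[0,0,0,0,0,0],[0,0,0,0,0,0],[0,0,0,0,0,0],[0,0,0,0,0,0],[0,0,0,0,0,0],[0,0,0,0,0,0],[0,0,0,0,0,0],[0,0,0,0,0,0],[0,0,0,0,0,0],[0,0,0,0,0,0],[0,0,0,0,0,0],[0,0,0,0,0,0]]]'
python3 -m crank '[[[0,0,0,0,0,0],[0,0,0,0,0,0],[0,0,0,0,0,0],[0,0,0,0,0,0],[0,0,0,0,0,0],[0,0,0,0,0,0],[0,0,0,0,0,0],[0,0,0,0,0,0]]]'
python3 st.py; python3 - <<'E'
from h import *
im=bot.camera('side');a=cv2.resize(im[60:160,190:290,::-1],None,fx=4,fy=4,interpolation=2)
m=bot.camera_model('side');f=240/np.tan(np.radians(m['vertical_fov']/2))
def pr(X):
    c=m['R']@np.array(X)+m['t'];return (f*c[0]/c[2]+m['cx']-190)*4,(f*c[1]/c[2]+m['cy']-60)*4
p=bot.get_obs()['ee_pos']
for z in(.042,-.022):  # expected corners if exactly inverted
    for s,t in((1,1),(1,-1),(-1,-1),(-1,1)):
        u=np.array([.963,.267,0]);v=np.array([-.267,.963,0]);x=pr(p+.025*(s*u+t*v)+[0,0,z]);cv2.circle(a,tuple(int(i) for i in x),3,(255,255,0),-1)
cv2.imwrite('pics/s3.png',a)
E
```

```text
time: 12.83
ee_pos: [0.6831, -0.0337, 0.4187]
tcp_rot: [0.6, 44.8, 16.2]
wrist_force: [0.6, 0.2, -4.0]
opening: 0.0492
grasp_force: 93.9
time: 13.5
ee_pos: [0.6831, -0.0337, 0.4187]
tcp_rot: [0.6, 44.8, 16.2]
wrist_force: [0.1, 0.5, -2.1]
opening: 0.0487
grasp_force: 93.9
t 13.5 q [  -9.4   18.1  -43.  -109.1   17.2   18.8] p [ 0.6831 -0.0337  0.4187] open 0.0487 grip 93.9 F [ 0.1  0.5 -2.1]
tool y [-0.273  0.962  0.007] z [0.679 0.187 0.71 ]
```

View pics/s3.png

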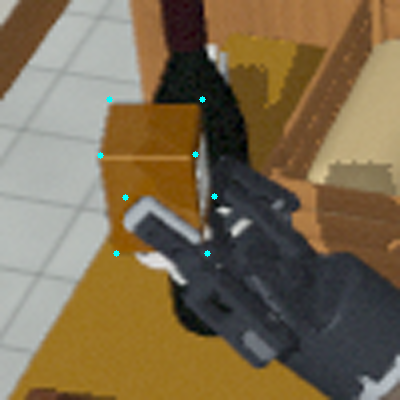

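The outline matches the corners predicted for an exactly inverted jar, and it was held still for 2.2 s. Now I'll turn it back.

```bash
python3 -m crank '[[[0,0.2,-0.1,-0.05,0.2,0],[0,0.4,-0.3,-0.13,0.45,0],[0,0.6,-0.3,-0.13,0.45,0],[0,0.6,-0.3,-0.13,0.45,0],[0,0.6,-0.3,-0.13,0.45,0],[0,0.6,-0.3,-0.13,0.45,0],[0,0.6,-0.3,-0.13,0.45,0],[0,0.6,-0.3,-0.13,0.45,0],[0,0.6,-0.3,-0.13,0.45,0],[0,0.6,-0.3,-0.13,0.45,0],[0,0.6,-0.3,-0.13,0.45,0],[0,0.6,-0.3,-0.13,0.45,0],[0,0.6,-0.3,-0.13,0.45,0],[0,0.5,-0.3,-0.13,0.45,0],[0,0.3,-0.2,-0.07,0.22,0],[0,0,0,0,0,0]]]'
python3 st.py
```

```text
time: 14.88
ee_pos: [0.6827, 0.1274, 0.336]
tcp_rot: [10.5, 89.6, 26.2]
wrist_force: [-0.0, -0.5, -1.9]
opening: 0.0487
grasp_force: 93.7
t 14.88 q [  7.4 -27.6 -54.1 -26.9   8.2   0.1] p [0.6827 0.1274 0.336 ] open 0.0487 grip 93.7 F [-0.  -0.5 -1.9]
tool y [-0.27   0.963  0.001] z [0.963 0.27  0.007]
```

Roll back (+180° about the tool axis).

```bash
python3 -m crank '[[[0,0.1,0,0.4,0.12,0],[0,0.1,0,0.7,0.2,0],[0,0.1,0,0.86,0.24,0],[0,0.1,0,0.86,0.24,0],[0,0.1,0,0.86,0.24,0],[0,0.1,0,0.86,0.24,0],[0,0.1,0,0.86,0.24,0],[0,0.1,0,0.86,0.24,0],[0,0.1,0,0.86,0.24,0],[0,0.1,0,0.86,0.24,0],[0,0.1,0,0.86,0.24,0],[0,0.1,0,0.86,0.24,0],[0,0.1,0,0.86,0.24,0],[0,0.1,0,0.86,0.24,0],[0,0.1,0,0.86,0.24,0],[0,0.1,0,0.86,0.24,0],[0,0.1,0,0.86,0.24,0],[0,0.1,0,0.86,0.24,0],[0,0.1,0,0.86,0.24,0],[0,0.1,0,0.86,0.24,0]]]'
python3 -m crank '[[[0,0,0,0.86,0.24,0],[0,0,0,0.86,0.24,0],[0,0,0,0.86,0.24,0],[0,0,0,0.86,0.24,0],[0,0,0,0.86,0.24,0],[0,0,0,0.86,0.24,0],[0,0,0,0.86,0.24,0],[0,0,0,0.86,0.24,0],[0,0,0,0.72,0.2,0],[0,0,0,0,0,0]]]'
python3 st.py
```

```text
time: 16.55
ee_pos: [0.6831, 0.1659, 0.3337]
tcp_rot: [90.2, -28.8, 105.2]
wrist_force: [-0.1, -0.2, -3.7]
opening: 0.0494
grasp_force: 94.1
time: 17.38
ee_pos: [0.6831, 0.1658, 0.3337]
tcp_rot: [92.4, -83.0, 103.2]
wrist_force: [0.3, 0.2, -3.4]
opening: 0.049
grasp_force: 94.0
t 17.38 q [ 12.5 -26.4 -53.1 -26.3   3.  172.9] p [0.6831 0.1658 0.3337] open 0.049 grip 94.0 F [ 0.3  0.2 -3.4]
tool y [ 0.266 -0.956  0.123] z [ 0.963  0.268 -0.005]
```

```bash
python3 -m crank '[[[0,0,0,0,0,0.5],[0,0,0,0,0,0.9],[0,0,0,0.45,0.21,0],[0,0,0,0.45,0.21,0],[-0.3,0,-0.3,-0.12,0.25,0],[-0.45,0,-0.6,-0.23,0.49,0],[-0.45,0,-0.7,-0.23,0.49,0],[-0.45,0,-0.7,-0.23,0.49,0],[-0.45,0,-0.7,-0.23,0.49,0],[-0.45,0,-0.7,-0.23,0.49,0],[-0.45,0,-0.7,-0.23,0.49,0],[-0.45,0,-0.7,-0.23,0.49,0],[-0.45,0,-0.7,-0.23,0.49,0],[-0.45,0,-0.7,-0.23,0.49,0],[-0.45,0,-0.7,-0.23,0.49,0],[-0.45,0,-0.6,-0.23,0.49,0],[-0.3,0,-0.3,-0.12,0.25,0],[0,0,0,0,0,0],[0,0,0,0,0,0]]]'
python3 st.py
```

```text
time: 18.97
ee_pos: [0.5727, 0.1663, 0.1727]
tcp_rot: [179.5, -45.1, 26.0]
wrist_force: [0.6, -0.7, -2.2]
opening: 0.0488
grasp_force: 93.8
t 18.97 q [ 12.1 -29.3 -40.2  34.8   9.3 170.1] p [0.5727 0.1663 0.1727] open 0.0488 grip 93.8 F [ 0.6 -0.7 -2.2]
tool y [ 0.432 -0.902  0.007] z [ 0.641  0.302 -0.706]
```

```bash
python3 -m crank '[[[0,-0.05,-0.3,0.02,0.05,0],[0,-0.05,-0.6,0.04,0.02,0],[0,-0.05,-0.8,0.04,0.02,0],[0,-0.05,-0.8,0,0,0],[0,-0.05,-0.8,0,0,0],[0,0,-0.8,0,0,0],[0,0,-0.7,0,0,0],[0,0,-0.5,0,0,0],[0,0,-0.3,0,0,0],[0,0,-0.2,0,0,0],[0,0,0,0,0,0],[0,0,0,0,0,0],[0,0,0,0,0,0]]]'
python3 st.py; python3 - <<'E'
from h import *
im=bot.camera('side');cv2.imwrite('pics/s4.png',cv2.resize(im[200:350,180:380,::-1],None,fx=4,fy=4,interpolation=2))
E
```

```text
time: 20.05
ee_pos: [0.5727, 0.1614, 0.0579]
tcp_rot: [-179.2, -44.8, 25.0]
wrist_force: [-0.2, 0.2, -3.2]
opening: 0.0493
grasp_force: 93.8
t 20.05 q [ 11.  -24.  -49.8  20.4  10.6 170. ] p [0.5727 0.1614 0.0579] open 0.0493 grip 93.8 F [-0.2  0.2 -3.2]
tool y [ 0.431 -0.902 -0.01 ] z [ 0.633  0.31  -0.709]
```

View pics/s4.png

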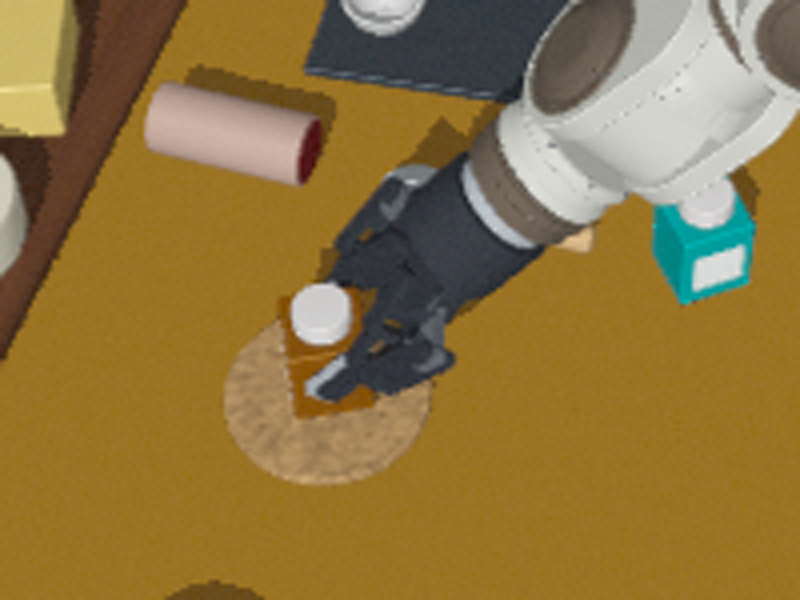

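The jar is upright at about (325,350) in the crop, just above the centre of the coaster. I'll lower the last millimetres gently.

```bash
python3 -m crank '[[[0,0,-0.08,0,0,0],[0,0,-0.08,0,0,0],[0,0,-0.08,0,0,0],[0,0,-0.06,0,0,0],[0,0,0,0,0,0],[0,0,0,0,0,0]]]'; python3 st.py
```

```text
time: 20.6
ee_pos: [0.572, 0.1614, 0.0506]
tcp_rot: [-179.2, -44.7, 25.0]
wrist_force: [0.9, -1.1, -2.8]
opening: 0.049
grasp_force: 93.8
t 20.6 q [ 11.1 -23.5 -50.3  19.5  10.5 170. ] p [0.572  0.1614 0.0506] open 0.049 grip 93.8 F [ 0.9 -1.1 -2.8]
tool y [ 0.431 -0.902 -0.01 ] z [ 0.632  0.31  -0.71 ]
```

```bash
python3 -m crank '[[[0,0,-0.04,0,0,0],[0,0,-0.04,0,0,0],[0,0,-0.04,0,0,0],[0,0,0,0,0,0],[0,0,0,0,0,0]]]'; python3 st.py
```

```text
time: 21.02
ee_pos: [0.5731, 0.1616, 0.05]
tcp_rot: [-179.2, -44.9, 25.0]
wrist_force: [-2.8, 0.3, 5.5]
opening: 0.0489
grasp_force: 94.8
t 21.02 q [ 11.1 -23.4 -50.4  19.1  10.6 170. ] p [0.5731 0.1616 0.05  ] open 0.0489 grip 94.8 F [-2.8  0.3  5.5]
tool y [ 0.431 -0.902 -0.01 ] z [ 0.634  0.311 -0.708]
```

Contact made. I'll release in steps: reduce the grip first, then open.

```bash
python3 -m crank '[[[0,0,0,0,0,0],[0,0,0,0,0,0],[0,0,0,0,0,0],[0,0,0,0,0,0]]]' - 20; python3 -m crank '[[[0,0,0,0,0,0],[0,0,0,0,0,0],[0,0,0,0,0,0],[0,0,0,0,0,0],[0,0,0,0,0,0],[0,0,0,0,0,0],[0,0,0,0,0,0],[0,0,0,0,0,0]]]' 1; python3 st.py
python3 - <<'E'
from h import *
im=bot.camera('side');cv2.imwrite('pics/s5.png',cv2.resize(im[230:330,200:340,::-1],None,fx=5,fy=5,interpolation=2))
E
```

```text
time: 21.35
ee_pos: [0.5731, 0.1616, 0.05]
tcp_rot: [-179.2, -44.9, 25.0]
wrist_force: [-2.3, -0.9, 5.7]
opening: 0.0492
grasp_force: 94.8
time: 22.02
ee_pos: [0.5721, 0.1613, 0.0483]
tcp_rot: [-179.2, -44.7, 25.0]
wrist_force: [0.7, -0.4, -1.5]
opening: 0.0856
grasp_force: 0.0
t 22.02 q [ 11.  -23.3 -50.4  19.2  10.5 170. ] p [0.5721 0.1613 0.0483] open 0.0856 grip 0.0 F [ 0.7 -0.4 -1.5]
tool y [ 0.431 -0.902 -0.01 ] z [ 0.632  0.31  -0.71 ]
```

View pics/s5.png

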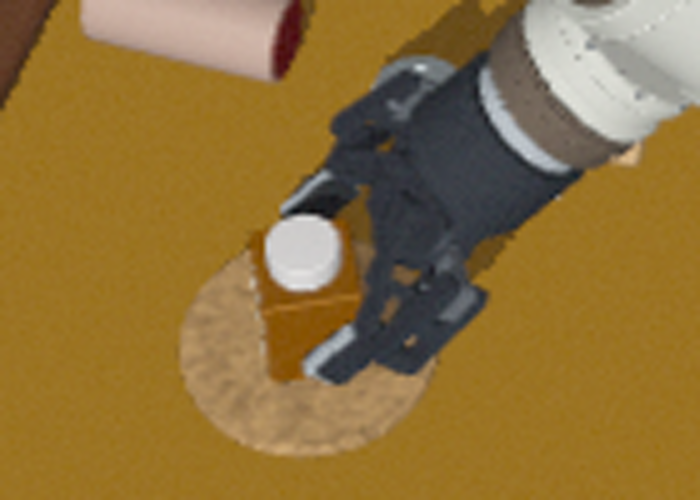

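The jar stands upright on the cork, cap at (303,252), with the fingers clear on both sides. I'll retreat straight back along the tool axis, then check.

```bash
python3 -m crank '[[[-0.2,-0.1,0.22,0,0,0],[-0.4,-0.2,0.45,0,0,0],[-0.45,-0.22,0.5,0,0,0],[-0.45,-0.22,0.5,0,0,0],[-0.45,-0.22,0.5,0,0,0],[-0.45,-0.22,0.5,0,0,0],[-0.45,-0.22,0.5,0,0,0],[-0.45,-0.22,0.5,0,0,0],[-0.45,-0.22,0.5,0,0,0],[-0.45,-0.22,0.5,0,0,0],[-0.45,-0.22,0.6,0,0,0],[-0.3,-0.1,0.6,0,0,0],[0,0,0.3,0,0,0],[0,0,0,0,0,0],[0,0,0,0,0,0]]]'
python3 - <<'E'
from h import *
im=bot.camera('top');hsv=cv2.cvtColor(im,cv2.COLOR_RGB2HSV)
w=((hsv[...,1]<60)&(hsv[...,2]>170)).astype(np.uint8)
for b in blobs(w,(210,165,280,235)):print(cast('top',*cv2.fitEllipse(b)[0],.088))
cv2.imwrite('pics/t6.png',im[100:380,80:580,::-1])
E
```

```text
time: 23.32
ee_pos: [0.4733, 0.1138, 0.1719]
tcp_rot: [-179.2, -44.8, 25.0]
wrist_force: [0.2, -0.2, -0.7]
opening: 0.0856
grasp_force: 0.0
[0.57039492 0.16014724 0.088     ]
[0.53780317 0.14201017 0.088     ]
```

View pics/t6.png

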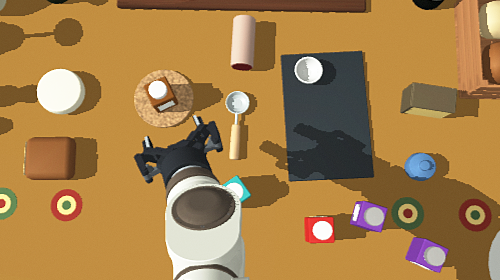

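The jar's cap measures (0.570,0.160), within about 3 mm of the coaster centre at (0.572,0.161). Nothing else on the table looks moved.

```bash
python3 -c "
from workcell import bot
print(bot.job_done())"
```

```text
the job is handed in; nothing more can be done
None
```

The job is handed in, with no verdict shown: I held the jar upside down and still for about 2.2 s, then stood it upright on the coaster within about 3 mm of its centre, and nothing else looked moved.

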